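Refill the sound-puck well of an installation box

ROBOT

A 6-joint arm with a two-finger parallel gripper is mounted at the origin on the work surface. World frame = base frame: x ahead of the robot, y to its left, z up, the work surface at z = 0. Lengths are in mm, angles in rad, forces in N, time in s.
With the tool pointing down it reaches from about 300 to 775 mm from the base axis. Payload 14.6 kg.
Tool frame: the origin (TCP) lies midway between the tips of the shut fingers; the grasp point (between the pads) lies 19 mm behind it (grip_depth is the distance from the TCP to the grasp point, in mm); z points along the fingers, y is the direction in which the jaws open and shut (so a half turn about z gives the same grasp; the last joint's range is limited). The gripper opens to 94 mm and grips with 3 to 60 N. Pads are 16 mm wide; open, the fingers measure 119 mm over their backs; the gripper's body (75 mm by 177 mm) begins 78 mm behind the grasp point.
Start: joints at [1.185, 0.3, 1.521, -0, 1.321, -0.067], TCP at [172.382, 522.277, 205.446] pointing down, gripper open.
Joint ranges: [-3.03, 3.03], [-0.79, 2.21], [0.23, 2.52], [-1.04, 4.18], [0, 3.07], [-2.55, 2.55]. Speed limits (rad/s): [2.22, 2.22, 2.57, 3.14, 3.14, 3.14].

INTERFACE

Orientations are given as [roll, pitch, yaw] about the fixed x, y, z axes, in that order (R = Rz(yaw) Ry(pitch) Rx(roll)).
In Python, from cell import read_state, camera, camera_info, sign_off, grip_depth gives the robot as it stands.
- The arm moves only by the tool drive_tool, never from a script. Its argument "motion" is one flat list of numbers, 4 for each row, row after row: the shift along the tool's x, y, z in mm, then the turn about the tool's z in rad. A call has 1 to 8 rows; each row shifts and turns the pose as measured when the row begins, along the tool's axes as they then stand; what a row does not reach is not made up. A row lasts 1/12 s, in which the tool goes at most 41.7 mm and 7.16 degrees, less where a joint would pass 70% of its speed; a pose out of reach is approached as far as the arm can. A call is refused whole if a number of a shift passes 41.7 or a number of a turn 0.125, either way. A call with a gripper value outside its range is refused whole. "jaw" is the closure, from 0 (fully open) to 1 (shut), set as the call begins (left out, the last holds). The fingers move at their own pace and stop on an object; "grip_force" is the grip in N (left out, the last holds). Time passes only in rows, so rows that do not move let the fingers close. It gives the time, the measured TCP pose, the force and the opening at its end, in the units of the state.
- read_state(): the state, without advancing time (a new reading comes with each control period).
- camera(name): name is "scene" or "side" or "wrist"; returns the picture (384x512x3 uint8, red, green, blue); there is no depth.
- camera_info(name): a dict with "fovy" (degrees; the focal length in pixels is half the picture's height over the tangent of half this angle, whatever the lens; pixels are square), "cx", "cy" (the principal point, pixels), "camera_from_world" (4x4, takes a point from world to camera coordinates). Camera axes: x right, y up, looking along -z (the intrinsics and any distortion apply to the point x, -y, -z); pixel columns grow to the right and rows downward; lengths in mm; the calibration is good to about 2 mm. A picture is of the moment at which its call begins: read the wrist's pose just before it. camera_info takes no time and is no camera call; for the wrist camera it gives the pose at the moment of the call.
- sign_off(): hands the job in, once; it reports no verdict.
The state is a dict: "clock": time; "joints": joint angles; "qd": joint speeds; "effort": joint torques, N m; "eef_pos": TCP position; "eef_rot": TCP orientation; "wrist_force": force on the tool from outside, world axes, zero at the start; "moment": the same for the moment, N m; "finger_gap": finger opening in mm.
Only numpy, scipy, OpenCV 4.12 (cv2) and the standard library are available. Lean on these libraries where they do the work, as an engineer would, in place of code of your own. Each camera call takes 0.05 s, during which the arm holds its last target. There are 200 camera calls.

TASK

The black installation box has a spring-loaded well that already holds one thick round grey sound puck. Take the other puck of the very same shape and size (thick, round, about as wide as an egg is long) from the table, stand it flat on top of the puck in the well, and push it straight down until its top is level with the top of the box. Leave it there, with the first puck still lying flat under it.

Things in the scene. Friction and masses are not known exactly. Their poses are not given: they have to be found in the camera images.
- puck_center (a point): Centre (half-way up) of the puck to load: a plain grey round puck, 56 mm in diameter and 40 mm tall, 0.11 to 0.22 kg, standing on the table on its flat underside; z axis up along its axis. Other grey pieces stand near it and are not wanted: a square block (52 mm wide, 40 mm tall), a narrow round one (36 mm in diameter, 40 mm tall) and a flat disc (68 mm in diameter, 16 mm tall). It may stand in any of their four places.
- loaded_center (a point): Centre (half-way up) of the like puck (56 mm in diameter, 40 mm tall) that already lies in the well. Its flat top starts 6 mm above the top of the box; the new puck goes on it. It may sit a few mm off the well's axis.
- mouth (a point): Centre of the round mouth of the well, level with the flat top of the black box, 120 mm above the table; x and y are those of the box, z up. The well is 76 mm in diameter (10 mm of room all round a puck), with a 4 mm chamfer and a flush bright ring round it. The box is fixed to the table: it reaches 90 mm from this point in x and -x, 75 mm in -y and 175 mm in +y. Low fixed stones (10 mm) lie on its top beyond 90 mm in +y.
- platform (a joint): Depth in m of the well's round sprung platform, on which the pile rests: 0 at the start, growing as it is pushed down, 0.046 when a second puck is level with the top of the box, 0.050 at its bottom stop (second puck 4 mm below the top of the box). The guide is stiff: a puck's weight does not sink it, a steady push of about 4 N at the start to 9 N at the bottom does, and it stays where it is left.
Not all that is in view belongs to the job. What is shaped like the part that bears loaded_center but pink or red is not meant.

How it is judged (in metres and radians):
At the end, for the whole second after the job is handed in: The new puck is in the well (centre within 16 mm of its axis), upright within 10 degrees, its top level with the top of the box (at most 10 mm above, 12 mm below), the first puck still in the well flat (within 10 degrees) under it, everything at rest (horizontal distance between each of puck_center, loaded_center and mouth below 0.016 m and z of puck_center in the frame of mouth between -0.032 and -0.01 m and angle between each of puck_center, loaded_center's own z axis and vertical below 0.17 rad and z of loaded_center in the frame of mouth below -0.045 m and velocity of joint platform between -0.01 and 0.01 m/s); the robot touches nothing.
It also fails if it takes over 42 s, if anything falls off the work surface, if the arm or the gripper's body presses on something with over 40 N, if the wrist force passes 120 N, or if a joint passes its speed limit or range.

## Working session

There is one attempt and no reset: what is moved stays moved. The work goes in short steps, Python scripts to look and compute and a tool call to move; the robot and the scene stay as the last step left them, time stands still between calls to the robot, and variables do not carry over. Pictures are saved under pics/ and viewed, on a budget of 10 in all, crops included, one or two more only if the job needs it, and the job is handed in when it is done.

Besides the shell and the picture viewer there is one more tool, called after "Call:" as name(argument=value, ...) on one line, values as JSON. drive_tool: Moves the arm, as the interface text tells. Its arguments: {"type":"object","properties":{"motion":{"type":"array","items":{"type":"number"}},"jaw":{"type":"number"},"grip_force":{"type":"number"}},"required":["motion"]}

```bash
mkdir -p pics; ls
cat > h.py <<'E'
import numpy as np, cv2
from cell import *
def K(i,shape=(384,512)):
    f=shape[0]/2/np.tan(np.radians(i["fovy"])/2); return f,i["cx"],i["cy"]
def ray(i,u,v):
    f,cx,cy=K(i); T=np.array(i["camera_from_world"]); R,t=T[:3,:3],T[:3,3]
    d=R.T@np.array([(u-cx)/f,-(v-cy)/f,-1]); return -R.T@t,d
def onz(i,u,v,z):
    o,d=ray(i,u,v); return o+d*(z-o[2])/d[2]
def proj(i,p):
    f,cx,cy=K(i); q=(np.array(i["camera_from_world"])@np.append(p,1))[:3]
    return cx+f*q[0]/-q[2], cy-f*q[1]/-q[2]
E
python3 - <<'E'
from h import *
print(read_state(),grip_depth)
a=[]
for n in("scene","side","wrist"):
    i=camera_info(n); print(n,{k:(np.round(v,3).tolist() if k=="camera_from_world" else v) for k,v in i.items()})
    im=camera(n)[:,:,::-1]; cv2.imwrite(f"pics/{n}0.png",im); a.append(im)
cv2.imwrite("pics/all0.png",np.vstack([np.hstack(a[:2]),np.hstack([a[2],a[2]*0])])[:, :].astype(np.uint8)[:384])
cv2.imwrite("pics/w.png",a[2])
E
```

```text
pics
{'clock': 0.0, 'joints': array([ 1.18542091e+00,  3.00490167e-01,  1.52161496e+00, -8.14784183e-07,
        1.32070401e+00, -6.65940638e-02]), 'qd': array([-0.00068166,  0.00052188,  0.00030943, -0.00185367,  0.00035388,
       -0.00018257]), 'effort': array([ 1.00079007e-03, -5.31803584e+01, -3.52741349e+01,  7.08603510e-02,
        2.43503298e-02, -1.34575030e-04]), 'eef_pos': array([172.27009096, 522.03101308, 204.86154359]), 'eef_rot': array([-3.14037881e+00, -8.01637349e-05,  2.82281145e+00]), 'wrist_force': array([-0.50896408, -0.92815114, -0.33376342]), 'moment': array([ 0.01606846,  0.05001544, -0.0323693 ]), 'finger_gap': 94.22410516649369} 18.8
scene {'fovy': 47.750864519512135, 'cx': 261.33968890026847, 'cy': 189.40616247791615, 'camera_from_world': [[0.582, 0.813, 0.012, -312.171], [-0.67, 0.472, 0.573, 313.395], [0.46, -0.342, 0.819, -1271.839], [0.0, 0.0, 0.0, 1.0]]}
side {'fovy': 53.03057065644055, 'cx': 261.42159668115227, 'cy': 190.61754347282363, 'camera_from_world': [[-0.987, -0.16, -0.023, 553.091], [0.061, -0.498, 0.865, -137.522], [-0.15, 0.853, 0.501, -591.243], [0.0, 0.0, 0.0, 1.0]]}
wrist {'fovy': 70.40028664264841, 'cx': 248.60576326776115, 'cy': 192.77588739989955, 'camera_from_world': [[0.313, 0.95, -0.001, -549.452], [-0.924, 0.305, -0.232, 22.576], [-0.22, 0.073, 0.973, -389.757], [0.0, 0.0, 0.0, 1.0]]}
```

View pics/scene0.png

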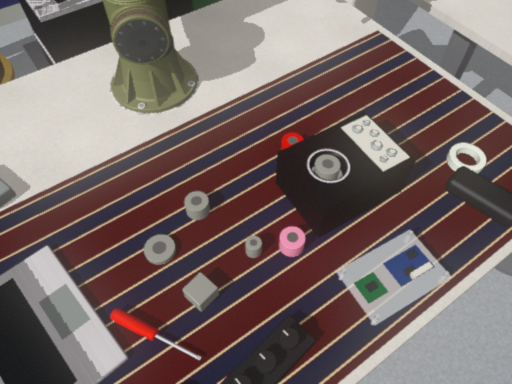

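View pics/side0.png

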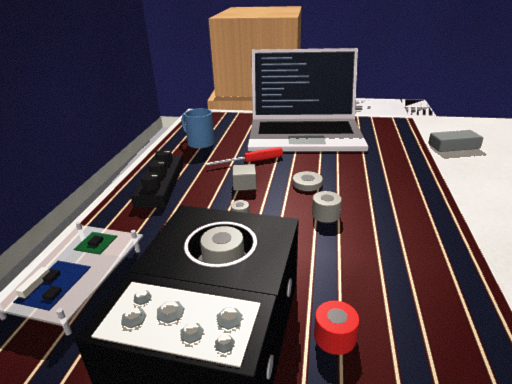

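The scene view shows these candidates:
- (197,205): thick round grey puck.
- (160,249): wide flat disc.
- (254,246): narrow round piece.
- (201,291): square block.
- (292,240) pink and (292,140) red: decoys.
- (327,165): loaded puck in the ringed well.

By the description, I choose (197,205), which is (326,207) in the side view. Next I measure it and check a crop.

```bash
cat > m.py <<'E'
from h import *
S={n:camera_info(n) for n in("scene","side")}
I={n:cv2.imread(f"pics/{n}0.png") for n in S}
# grey blobs: silhouettes -> size + centre at z=20
for n,seeds in {"scene":{"puck":(197,205),"disc":(160,249),"narrow":(254,246),"square":(201,291)},"side":{"puck":(326,207),"disc":(307,181),"square":(244,178)}}.items():
    hsv=cv2.cvtColor(I[n],cv2.COLOR_BGR2HSV)
    m=((hsv[...,1]<60)&(hsv[...,2]>55)).astype(np.uint8)
    m=cv2.morphologyEx(m,cv2.MORPH_OPEN,np.ones((3,3)))
    nl,l,st,c=cv2.connectedComponentsWithStats(m)
    for k,(u,v) in seeds.items():
        w=l[v-8:v+9,u-8:u+9].ravel(); w=w[w>0]
        if len(w)==0: print(n,k,"none"); continue
        j=np.bincount(w).argmax(); x,y,W,H,A=st[j]
        ct=max(cv2.findContours((l==j).astype(np.uint8),0,1)[0],key=len)
        (bu,bv)=(x+(W-1)/2,y+(H-1)/2); h=8 if k=="disc" else 20
        P=onz(S[n],bu,bv,h); dep=-(np.array(S[n]["camera_from_world"])@np.append(P,1))[2]
        print(n,k,(x,y,W,H),"widthmm",round(W*dep/K(S[n])[0],1),"pos",P.round(1))
    # ring
    r=(hsv[...,1]<60)&(hsv[...,2]>150); a=(327,165) if n=="scene" else (221,244)
    mm=np.zeros_like(m); mm[a[1]-30:a[1]+31,a[0]-45:a[0]+46]=1
    cs,_=cv2.findContours((r&(mm>0)).astype(np.uint8),cv2.RETR_EXTERNAL,cv2.CHAIN_APPROX_NONE)
    for q in cs:
        if len(q)>60:
            e=cv2.fitEllipse(q); print(n,"ring",np.round(e[0],1),np.round(e[1],1),"at z120",onz(S[n],*e[0],120).round(1))
            hull=cv2.convexHull(q)[:,0]; W3=np.array([onz(S[n],*p,120)[:2] for p in hull])
            print("  min circle",cv2.minEnclosingCircle(W3.astype(np.float32)))
s=I["scene"][180:310,140:290]; d=I["side"][140:280,180:350]
f=lambda x:cv2.resize(x,(400,400),interpolation=cv2.INTER_CUBIC)
cv2.imwrite("pics/crop1.png",np.hstack([f(s),f(d)]))
E
python3 m.py
```

```text
scene puck (np.int32(184), np.int32(191), np.int32(26), np.int32(29)) widthmm 60.3 pos [ 451.2 -124.4   20. ]
scene disc (np.int32(143), np.int32(233), np.int32(33), np.int32(32)) widthmm 72.5 pos [ 494.4 -247.1    8. ]
scene narrow (np.int32(245), np.int32(235), np.int32(17), np.int32(23)) widthmm 37.1 pos [613.8 -78.5  20. ]
scene square (np.int32(183), np.int32(273), np.int32(36), np.int32(39)) widthmm 73.4 pos [ 638. -226.   20.]
scene ring [328.1 165.4] [32.3 42.1] at z120 [590.1 139.2 120. ]
  min circle ((588.9219360351562, 139.91476440429688), 46.79883575439453)
scene ring [364.  143.3] [17.9 31.1] at z120 [588.4 248.2 120. ]
  min circle ((592.0360717773438, 238.87982177734375), 43.571449279785156)
side puck (np.int32(312), np.int32(190), np.int32(29), np.int32(33)) widthmm 57.0 pos [ 451.8 -125.8   20. ]
side disc (np.int32(293), np.int32(171), np.int32(35), np.int32(20)) widthmm 79.4 pos [ 488.9 -249.     8. ]
side square (np.int32(232), np.int32(164), np.int32(24), np.int32(26)) widthmm 54.3 pos [ 638. -228.   20.]
side ring [220.2 243.8] [44.  72.4] at z120 [588.6 142.4 120. ]
  min circle ((589.158203125, 138.39505004882812), 47.80278396606445)
```

View pics/crop1.png

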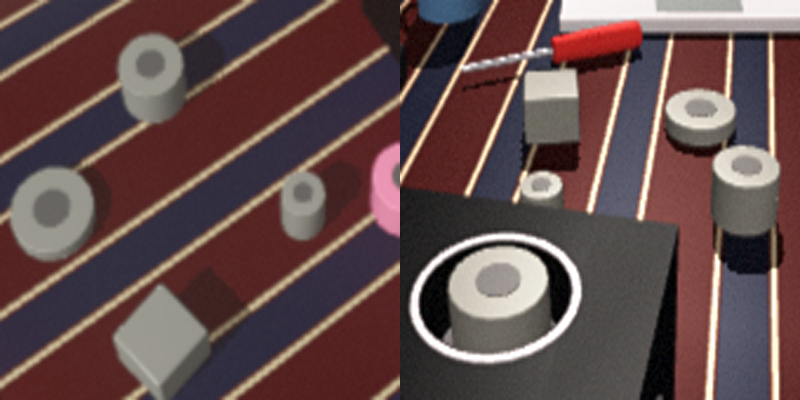

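The crop confirms it. The thick round puck is the upper-left one in the scene crop (151,75) and the right one in the side crop (746,190). Its measured width is 57–60 mm, and both views put it at about (451.5, -125). The mouth is at about (589, 139.5). Moving now.

Call:
drive_tool(motion=[-27.5,-31,0,0,-27.5,-31,0,0,-27.5,-31,0,0,-27.5,-31,0,0,-27.5,-31,0,0,-27.5,-31,0,0,-27.5,-31,0,0,-27.5,-31,0,0], jaw=0)

```text
clock: 0.82
eef_pos: [300.9, 216.2, 201.9]
eef_rot: [-3.137, -0.001, 2.833]
wrist_force: [0.9, 0.8, 0.4]
finger_gap: 93.9
```

Call:
drive_tool(motion=[-27.5,-31,0,0,-27.5,-31,0,0,-27.5,-31,0,0,-27.5,-31,0,0,-27.5,-31,0,0,-27.5,-31,0,0,-27.5,-31,0,0,0,0,0,0])

```text
clock: 1.48
eef_pos: [416.4, -57.6, 203.6]
eef_rot: [-3.137, 0.002, 2.829]
wrist_force: [1.0, 0.6, -0.5]
finger_gap: 94.0
```

```bash
cat > w.py <<'E'
from h import *
import sys
from scipy.spatial.transform import Rotation as Ro
def togo(x,y,z=None):
    s=read_state(); R=Ro.from_euler("xyz",s["eef_rot"]).as_matrix(); p=s["eef_pos"]
    return p.round(1),(R.T@(np.array([x,y,p[2] if z is None else z])-p)).round(1)
E
python3 - <<'E'
from w import *
i=camera_info("wrist"); s=read_state(); im=camera("wrist")[:,:,::-1].copy(); cv2.imwrite("pics/w1.png",im)
print(s["clock"],s["joints"].round(2),s["eef_rot"],togo(451.5,-125), "puck px",proj(i,[451.5,-125,40]),proj(i,[451.5,-125,0]))
E
```

```text
1.4833 [-0.22  0.01  1.86 -0.    1.27 -1.48] [-3.13744278e+00  2.32811564e-03  2.82888901e+00] (array([415.5, -55.5, 203.4]), array([-55.6, -55. ,   0.3])) puck px (np.float64(209.05844147464512), np.float64(222.31036347629546)) (np.float64(213.0049983721218), np.float64(213.08198574636933))
```

View pics/w1.png

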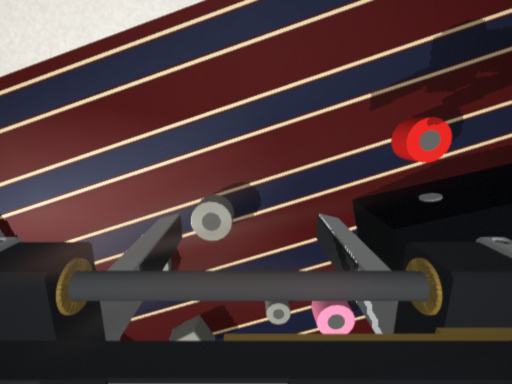

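The wrist view shows the puck top at about (211,220), against a prediction of (209,222), so the position agrees. Aligning and descending partway.

Call:
drive_tool(motion=[-20,-20,0,0,-20,-20,0,0,-18,-17,0,0,0,0,30,0,0,0,35,0,0,0,0,0])

```text
clock: 2.03
eef_pos: [454.4, -127.4, 137.5]
eef_rot: [-3.139, 0.003, 2.83]
wrist_force: [-0.5, 0.2, -0.8]
finger_gap: 93.9
```

Run:
```python
from w import *
i=camera_info("wrist"); s=read_state(); im=camera("wrist")[:,:,::-1].copy(); cv2.imwrite("pics/w2.png",im)
print(s["clock"],s["eef_rot"],togo(451.5,-125,8), "puck px",proj(i,[451.5,-125,40]))
```

```text
2.0333 [-3.13884414  0.0032633   2.83028342] (array([ 455.4, -127.6,  140.5]), array([  5.3,   1.6, 132.5])) puck px (np.float64(250.3280086948953), np.float64(191.5437377162338))
```

View pics/w2.png

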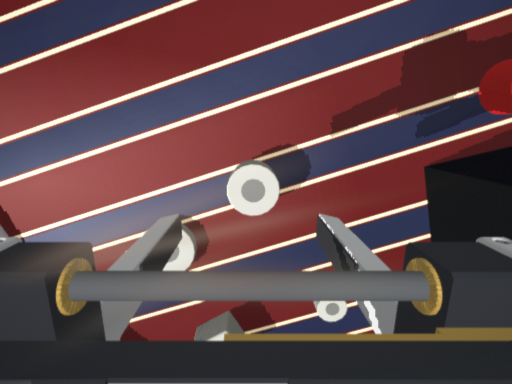

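The puck is at (253,190), against a prediction of (250,191.5), so I shift the target by about 2 mm and descend.

Call:
drive_tool(motion=[4.5,2.8,33,0,0,0,33,0,0,0,30,0,0,0,20,0,0,0,0,0])

```text
clock: 2.5
eef_pos: [458.0, -121.4, 31.3]
eef_rot: [-3.139, 0.019, 2.836]
wrist_force: [-0.3, 0.2, -0.6]
finger_gap: 93.3
```

```bash
python3 -c "
from w import *
print(togo(452,-123.5,8),read_state()['wrist_force'])"
```

```text
(array([ 458. , -121.4,   31.3]), array([ 5.5, -3.8, 23.3])) [-0.33154     0.20226156 -0.55285501]
```

Call:
drive_tool(motion=[5,-3,12,0,0,0,0,0,0,0,0,0])

```text
clock: 2.75
eef_pos: [455.6, -122.0, 25.1]
eef_rot: [-3.139, 0.024, 2.838]
wrist_force: [0.7, -0.2, -0.1]
finger_gap: 93.8
```

```bash
python3 -c "
from w import *
print(togo(452,-123.5,8),read_state()['wrist_force'],read_state()['eef_rot'])"
```

```text
(array([ 455.6, -122. ,   25.1]), array([ 3.3, -2.5, 17.1])) [ 0.65645931 -0.16263728 -0.05390543] [-3.13873496  0.02367719  2.83796057]
```

Call:
drive_tool(motion=[3,-2,16,0,2,0,6,0,0,0,0,0])

```text
clock: 3.0
eef_pos: [454.4, -122.9, 8.8]
eef_rot: [-3.139, 0.032, 2.839]
wrist_force: [-0.2, 0.3, -0.4]
finger_gap: 93.8
```

```bash
python3 -c "
from w import *
print(togo(452,-123.5,8),read_state()['wrist_force'],read_state()['eef_rot'])"
```

```text
(array([ 454.4, -122.9,    8.8]), array([ 2.2, -1.3,  0.8])) [-0.21138891  0.27401555 -0.36309514] [-3.1385441   0.03215053  2.83892849]
```

Call:
drive_tool(motion=[2,0,0,0,0,0,0,0,0,0,0,0,0,0,0,0,0,0,0,0,0,0,0,0], jaw=1, grip_force=30)

```text
clock: 3.5
eef_pos: [454.8, -122.5, 13.3]
eef_rot: [-3.138, 0.037, 2.839]
wrist_force: [-0.4, -1.4, 0.4]
finger_gap: 57.2
```

Call:
drive_tool(motion=[0,0,0,0,0,0,-15,0,0,0,-35,0,0,0,-40,0,0,0,-40,0,0,0,-40,0,0,0,-35,0,0,0,0,0])

```text
clock: 4.17
eef_pos: [444.9, -118.7, 224.6]
eef_rot: [-3.139, 0.027, 2.839]
wrist_force: [0.5, -1.0, -0.6]
finger_gap: 55.7
```

Run:
```python
from w import *
s=read_state(); print(s["clock"],s["finger_gap"],s["wrist_force"].round(2),s["eef_rot"].round(3),togo(589,139.5))
cv2.imwrite("pics/side1.png",camera("side")[:,:,::-1])
i=camera_info("side"); print(proj(i,s["eef_pos"]))
```

```text
4.1667 55.67912510135428 [ 0.47 -1.04 -0.56] [-3.139  0.027  2.839] (array([ 444.9, -118.7,  224.6]), array([-60.5, 289.5,   0.9]))
(np.float64(337.57544448548356), np.float64(105.55654750307122))
```

View pics/side1.png

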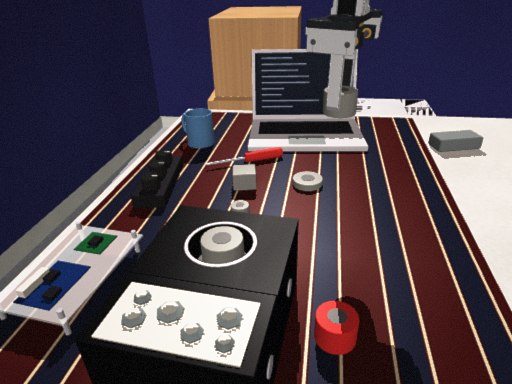

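The puck is held: (341,102) in the side view, gap 56 mm. Moving over the well.

Call:
drive_tool(motion=[-8,38,0,0,-8,38,0,0,-8,38,0,0,-8,38,0,0,-8,38,0,0,-8,38,0,0,-8,38,0,0,0,0,0,0])

```text
clock: 4.88
eef_pos: [578.5, 127.5, 206.4]
eef_rot: [-3.132, 0.008, 2.831]
wrist_force: [-1.5, 1.2, -2.5]
finger_gap: 55.5
```

Run:
```python
from w import *
s=read_state(); print(s["clock"],s["finger_gap"],s["eef_rot"].round(3),togo(589,139.5,160))
```

```text
4.8833 55.491593909332785 [-3.132  0.008  2.831] (array([578.5, 127.5, 206.4]), array([-5.9, 15. , 46.3]))
```

Call:
drive_tool(motion=[-3,8,10,0,-3,7,15,0,0,0,10,0,0,0,0,0,0,0,0,0])

```text
clock: 5.3
eef_pos: [586.3, 141.4, 159.0]
eef_rot: [-3.125, -0.004, 2.835]
wrist_force: [-0.3, 0.1, -0.9]
finger_gap: 55.1
```

Run:
```python
from w import *
s=read_state(); print(s["clock"],s["finger_gap"],s["eef_rot"].round(3),togo(589,139.5,140))
a=[]
for n,z in(("side",1),("scene",1)):
    im=camera(n)[:,:,::-1]; i=camera_info(n); cv2.imwrite(f"pics/{n}2.png",im)
    u,v=map(int,proj(i,[589,139.5,140])); print(n,u,v,"tcp",proj(i,s["eef_pos"]))
    a.append(cv2.resize(im[max(v-75,0):max(v-75,0)+130,u-65:u+65],(400,400),interpolation=cv2.INTER_CUBIC))
cv2.imwrite("pics/crop2.png",np.hstack(a))
```

```text
5.3 55.11843695981011 [-3.125 -0.004  2.835] (array([586.3, 141.4, 159. ]), array([-3.2, -0.7, 19. ]))
side 219 229 tcp (np.float64(219.81226251705175), np.float64(218.51603820888852))
scene 329 159 tcp (np.float64(330.26658550060915), np.float64(152.44338040362032))
```

View pics/crop2.png

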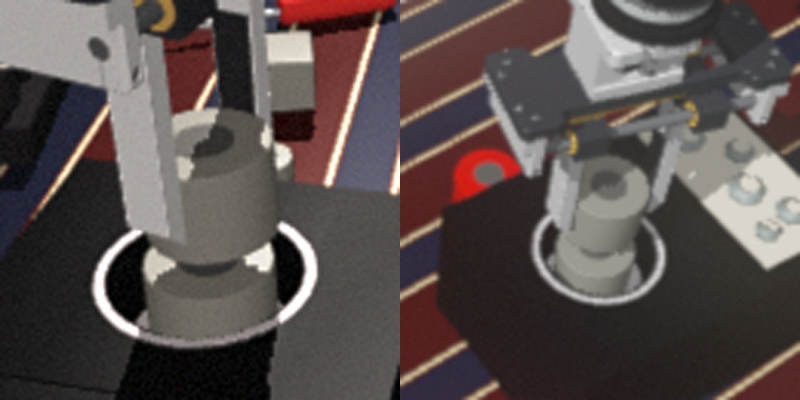

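The puck sits above the loaded one inside the ring, slightly off. I check the horizontal offset numerically from its right-hand silhouette edges.

Run:
```python
from w import *
for n,vs,u0,u1 in(("side",(214,219,224,246,250),180,265),("scene",(150,154,158,170,174),305,355)):
    g=cv2.cvtColor(cv2.imread(f"pics/{n}2.png"),cv2.COLOR_BGR2GRAY)
    for v in vs: print(n,v,u0,*g[v,u0:u1])
# predicted silhouette edges (u) of a puck at TCP-ish for several heights
s=read_state()["eef_pos"]
th=np.linspace(0,2*np.pi,200)
for n in("side","scene"):
    i=camera_info(n)
    for nm,c,z in(("tcp",s,s[2]+7),("mouthpuck",[589.3,139.5],s[2]+7),("loaded",[589.3,139.5],115)):
        q=np.array([proj(i,[c[0]+28*np.cos(t),c[1]+28*np.sin(t),z]) for t in th]); print(n,nm,q[:,0].min().round(1),q[:,0].max().round(1),q[:,1].mean().round(1))
```

```text
side 214 180 28 34 30 28 32 29 33 35 31 32 34 28 45 111 165 170 169 166 166 165 169 166 165 163 168 168 175 135 132 133 134 132 120 109 106 108 111 113 108 112 110 107 106 109 109 108 106 108 106 106 100 104 100 100 96 91 92 93 91 86 81 78 74 67 66 66 71 69 68 66 73 76 72 72 74 78 78 77 79 112 178 138 90 91 92
side 219 180 32 32 31 34 36 32 36 34 35 32 34 36 35 63 148 170 163 165 166 167 167 166 165 166 168 168 163 151 133 133 132 131 131 110 109 109 109 109 108 111 110 113 111 111 108 108 110 108 105 106 104 99 100 102 99 100 92 91 88 89 84 82 74 67 66 71 68 73 71 71 72 76 73 78 75 76 79 78 79 81 80 84 75 80 80
side 224 180 31 33 31 33 36 34 34 37 35 38 33 35 38 33 78 185 172 166 165 165 166 167 165 168 167 167 167 165 124 131 132 135 130 126 108 107 107 107 108 109 110 108 107 114 108 107 105 108 105 106 104 103 102 96 100 98 91 92 90 81 84 80 75 73 67 70 74 69 76 74 76 80 75 75 80 77 82 82 77 78 83 85 83 79 74
side 246 180 34 27 27 65 176 252 251 220 62 4 6 16 13 0 11 2 2 9 10 10 28 72 99 130 94 87 89 88 85 86 86 86 88 86 85 85 90 85 85 88 86 82 90 88 85 87 89 88 84 88 83 86 86 86
[... 828 characters left out ...]
14 141 144 143 144 144 142 141 139 138 136 133 130 127 122 117 111 107 98 91 81 66 51 63 100 132 126 69 49 48 46 48 50 50 50
scene 170 305 36 35 55 123 190 186 103 98 115 99 127 135 141 149 159 156 154 154 153 155 154 154 154 154 153 153 153 153 153 153 154 151 144 121 109 119 65 42 41 41 47 77 149 200 162 74 46 47 47 49
scene 174 305 33 34 36 35 44 86 150 187 164 103 76 82 103 135 143 145 145 144 145 145 144 142 144 146 140 133 128 124 118 108 101 92 91 111 136 138 128 86 52 83 150 195 181 107 52 43 47 46 45 47
side tcp 196.2 241.8 213.4
side mouthpuck 194.6 240.0 212.4
side loaded 199.0 242.0 245.8
scene tcp 317.5 344.2 150.3
scene mouthpuck 317.7 344.4 151.4
scene loaded 314.9 340.4 166.7
```

The puck is about 4 mm towards -x of the mouth. Correcting that and lowering.

Call:
drive_tool(motion=[-4.5,-0.6,6,0,-1,0,6,0,0,0,0,0])

```text
clock: 5.65
eef_pos: [592.6, 137.7, 149.1]
eef_rot: [-3.128, 0.0, 2.833]
wrist_force: [-0.8, -0.4, -2.5]
finger_gap: 55.7
```

Run:
```python
from w import *
s=read_state(); print(s["clock"],s["finger_gap"],s["eef_rot"].round(3),togo(590,139.5,139),s["wrist_force"])
```

```text
5.65 55.73099910515561 [-3.128  0.     2.833] (array([592.6, 137.7, 149.1]), array([ 3. ,  1.1, 10.1])) [-0.75986953 -0.3792705  -2.49399631]
```

Call:
drive_tool(motion=[2,1,6,0,0,0,0,0])

```text
clock: 5.82
eef_pos: [591.1, 138.8, 142.7]
eef_rot: [-3.128, 0.0, 2.833]
wrist_force: [-0.1, -0.4, -1.3]
finger_gap: 55.2
```

Call:
drive_tool(motion=[0,0,4,0,0,0,0,0])

```text
clock: 5.98
eef_pos: [591.3, 138.9, 138.9]
eef_rot: [-3.129, 0.002, 2.833]
wrist_force: [0.5, 0.7, -1.9]
finger_gap: 55.9
```

Call:
drive_tool(motion=[0,0,2,0,0,0,0,0])

```text
clock: 6.15
eef_pos: [591.7, 139.0, 137.5]
eef_rot: [-3.129, 0.003, 2.833]
wrist_force: [0.7, -0.2, -2.1]
finger_gap: 55.7
```

Call:
drive_tool(motion=[0,0,2,0,0,0,0,0])

```text
clock: 6.32
eef_pos: [591.9, 139.1, 136.0]
eef_rot: [-3.13, 0.004, 2.833]
wrist_force: [0.1, -0.2, -1.0]
finger_gap: 55.4
```

Call:
drive_tool(motion=[0.5,0,2,0,0,0,0,0])

```text
clock: 6.48
eef_pos: [591.8, 139.1, 134.4]
eef_rot: [-3.13, 0.006, 2.833]
wrist_force: [0.9, -0.4, -0.8]
finger_gap: 55.4
```

Call:
drive_tool(motion=[0.5,0,1.5,0,0,0,0,0])

```text
clock: 6.65
eef_pos: [591.8, 139.2, 133.2]
eef_rot: [-3.131, 0.007, 2.833]
wrist_force: [1.8, -1.4, 0.4]
finger_gap: 55.5
```

Call:
drive_tool(motion=[0.5,0,1.5,0,0,0,0,0])

```text
clock: 6.82
eef_pos: [591.7, 139.2, 132.0]
eef_rot: [-3.131, 0.008, 2.833]
wrist_force: [1.6, -1.1, 0.4]
finger_gap: 55.7
```

```bash
cat > look.py <<'E'
from w import *
t=sys.argv[1]; s=read_state(); print(s["clock"],s["finger_gap"],s["eef_pos"].round(1),s["eef_rot"].round(3),s["wrist_force"].round(1)); a=[]
for n in("side","scene"):
    im=camera(n)[:,:,::-1]; i=camera_info(n); cv2.imwrite(f"pics/{n}_{t}.png",im)
    u,v=map(int,proj(i,[589,139.5,140])); o=(u-65,max(v-75,0)); print(n,"origin",o,"scale",400/130)
    a.append(cv2.resize(im[o[1]:o[1]+130,o[0]:o[0]+130],(400,400),interpolation=cv2.INTER_CUBIC))
cv2.imwrite(f"pics/crop_{t}.png",np.hstack(a))
E
python3 look.py a
```

```text
6.8167 55.65759992743973 [591.7 139.2 132. ] [-3.131  0.008  2.833] [ 1.6 -1.1  0.4]
side origin (154, 154) scale 3.076923076923077
scene origin (264, 84) scale 3.076923076923077
```

View pics/crop_a.png

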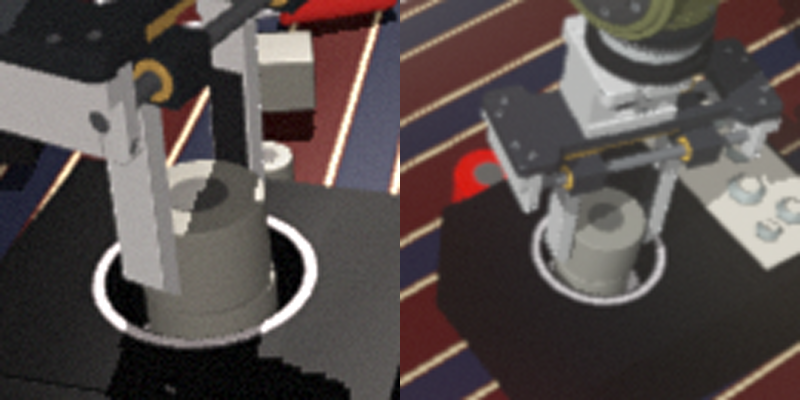

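The new puck stands on the loaded one: the side crop shows a seam at about y=290 and the pile is inside the ring. The tips are about 12 mm above the box. Releasing, then rising.

Call:
drive_tool(motion=[0,0,0,0,0,0,0,0,0,0,0,0,0,0,0,0,0,0,0,0], jaw=0)

```text
clock: 7.33
eef_pos: [590.2, 139.5, 130.3]
eef_rot: [-3.129, 0.003, 2.833]
wrist_force: [-0.8, -0.2, -0.0]
finger_gap: 85.6
```

Call:
drive_tool(motion=[0,0,-10,0,0,0,-20,0,0,0,-25,0,0,0,0,0])

```text
clock: 7.67
eef_pos: [589.4, 140.2, 188.0]
eef_rot: [-3.128, 0.0, 2.833]
wrist_force: [1.4, 0.1, 1.6]
finger_gap: 94.1
```

Call:
drive_tool(motion=[0,0,-5,0,0,0,0,0,0,0,0,0,0,0,0,0,0,0,0,0,0,0,0,0,0,0,0,0], jaw=1)

```text
clock: 8.25
eef_pos: [589.0, 140.2, 193.3]
eef_rot: [-3.128, -0.0, 2.833]
wrist_force: [-0.1, 0.6, 0.2]
finger_gap: 50.6
```

```bash
python3 look.py b
```

```text
8.25 50.58913012529902 [589.  140.2 193.3] [-3.128 -0.     2.833] [-0.1  0.6  0.2]
side origin (154, 154) scale 3.076923076923077
scene origin (264, 84) scale 3.076923076923077
```

View pics/crop_b.png

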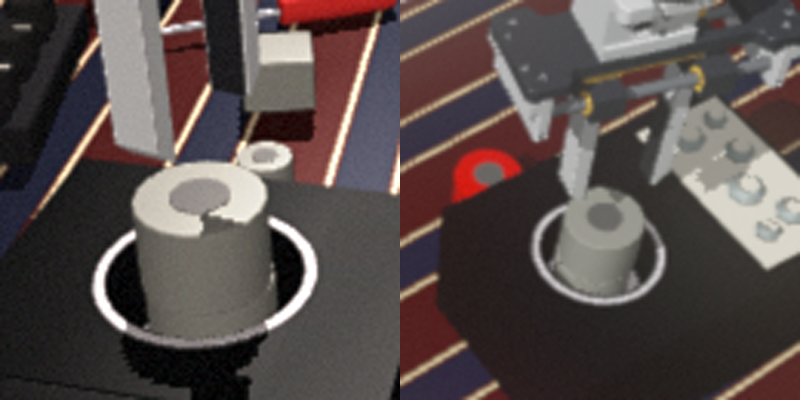

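The puck stands free and upright. Its top centre is at about (200,197) in the side crop and (203,217) in the scene crop.

Run:
```python
from w import *
k=400/130
for n,u,v in(("side",154+200/k,154+199/k),("scene",264+203/k,84+218/k)): print(n,onz(camera_info(n),u,v,166).round(1))
```

```text
side [584.1 151.8 166. ]
scene [594.8 132.  166. ]
```

Call:
drive_tool(motion=[0,0,0,0,0,0,0,0,0,0,0,0,0,0,0,0,0,0,0,0,0,0,0,0,0,0,0,0,0,0,0,0])

```text
clock: 9.02
eef_pos: [588.9, 140.2, 193.1]
eef_rot: [-3.127, -0.001, 2.833]
wrist_force: [0.5, -0.0, 0.1]
finger_gap: 0.2
```

Run:
```python
from w import *
k=400/130; A=np.zeros((3,3)); b=np.zeros(3)
for n,u,v in(("side",154+200/k,154+199/k),("scene",264+203/k,84+218/k)):
    o,d=ray(camera_info(n),u,v); d/=np.linalg.norm(d); M=np.eye(3)-np.outer(d,d); A+=M; b+=M@o
p=np.linalg.solve(A,b); print(p.round(1), togo(p[0],p[1],p[2]))
```

```text
[588.9 138.3 156.2] (array([588.9, 140.2, 193.1]), array([-0.6, -1.3, 37. ]))
```

The top triangulates to (589,138.5,~157), so lowering already sank the pile a little. It is centred under the shut fingers. Pushing straight down.

Call:
drive_tool(motion=[0,-1,10,0,0,0,10,0,0,0,6,0,0,0,0,0])

```text
clock: 9.35
eef_pos: [588.2, 138.7, 164.1]
eef_rot: [-3.127, -0.001, 2.833]
wrist_force: [-0.2, -0.5, -0.9]
finger_gap: 0.7
```

Call:
drive_tool(motion=[0,0,4,0,0,0,4,0,0,0,4,0,0,0,4,0])

```text
clock: 9.68
eef_pos: [588.5, 138.7, 148.0]
eef_rot: [-3.128, 0.0, 2.833]
wrist_force: [-1.3, -0.1, 6.8]
finger_gap: 0.3
```

Call:
drive_tool(motion=[0,0,4,0,0,0,4,0,0,0,4,0,0,0,4,0])

```text
clock: 10.02
eef_pos: [588.8, 138.7, 133.4]
eef_rot: [-3.13, 0.002, 2.833]
wrist_force: [-3.1, -0.1, 6.8]
finger_gap: 0.2
```

```bash
python3 look.py c; python3 -c "
from w import *
print(togo(589,139,120))"
```

```text
10.0167 0.24094110540612543 [588.8 138.7 133.4] [-3.130e+00  2.000e-03  2.833e+00] [-3.1 -0.1  6.8]
side origin (154, 154) scale 3.076923076923077
scene origin (264, 84) scale 3.076923076923077
(array([588.6, 138.7, 132.7]), array([-0.2,  0.6, 12.7]))
```

View pics/crop_c.png

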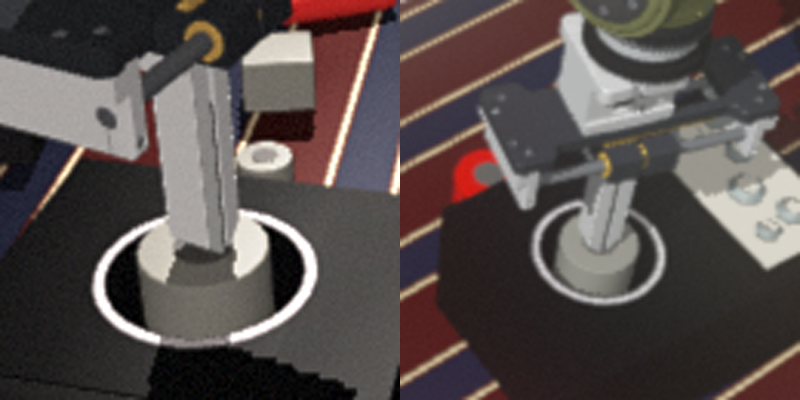

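The pile is sinking straight, upright and inside the ring, at about 7 N. Finishing the last 13 mm.

Call:
drive_tool(motion=[0,0,4,0,0,0,4,0,0,0,4,0])

```text
clock: 10.37
eef_pos: [589.4, 138.8, 122.5]
eef_rot: [-3.131, 0.005, 2.833]
wrist_force: [-3.6, 0.0, 8.4]
finger_gap: 0.4
```

Call:
drive_tool(motion=[0,0,1.5,0,0,0,0,0])

```text
clock: 10.53
eef_pos: [589.3, 138.8, 121.0]
eef_rot: [-3.131, 0.005, 2.833]
wrist_force: [-2.0, -1.1, 2.5]
finger_gap: 0.3
```

Call:
drive_tool(motion=[0,0,1.5,0,0,0,0,0])

```text
clock: 10.7
eef_pos: [589.4, 138.8, 119.8]
eef_rot: [-3.131, 0.005, 2.833]
wrist_force: [0.2, -0.5, -0.1]
finger_gap: 0.4
```

Call:
drive_tool(motion=[0,0,-5,0,0,0,-20,0,0,0,-35,0,0,0,-35,0,0,0,-30,0,0,0,0,0,0,0,0,0])

```text
clock: 11.28
eef_pos: [588.7, 140.2, 249.3]
eef_rot: [-3.13, 0.003, 2.833]
wrist_force: [-0.3, 0.0, -0.1]
finger_gap: 0.9
```

```bash
python3 look.py d
```

```text
11.2833 0.9244970146840263 [588.7 140.2 249.3] [-3.130e+00  3.000e-03  2.833e+00] [-0.3  0.  -0.1]
side origin (154, 154) scale 3.076923076923077
scene origin (264, 84) scale 3.076923076923077
```

View pics/crop_d.png

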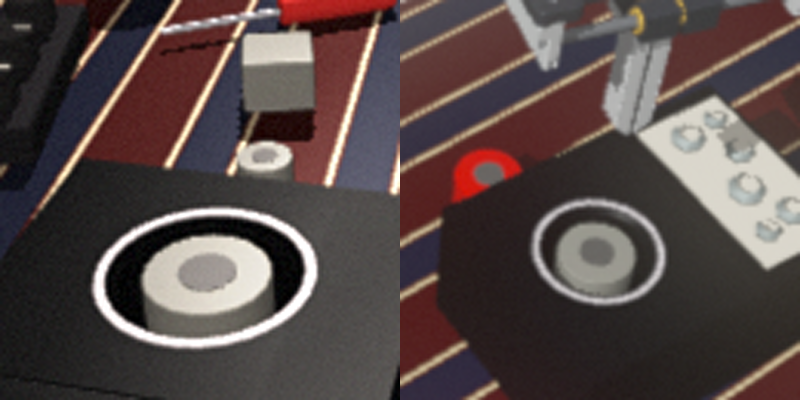

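The pile is down: the new puck's top centre is at (208,273) in the side crop and (196,252) in the scene crop. I check its height and offset.

Run:
```python
from w import *
k=400/130
def tri(l):
    A=np.zeros((3,3)); b=np.zeros(3)
    for n,u,v in l:
        o,d=ray(camera_info(n),u,v); d/=np.linalg.norm(d); M=np.eye(3)-np.outer(d,d); A+=M; b+=M@o
    return np.linalg.solve(A,b).round(1)
print("eye puck",tri([("side",154+208/k,154+273/k),("scene",264+196/k,84+252/k)]))
out={"ring":[],"top":[]}
for n in("side","scene"):
    im=cv2.imread(f"pics/{n}_d.png"); g=cv2.cvtColor(im,cv2.COLOR_BGR2GRAY); o=(154,154) if n=="side" else (264,84)
    c=(o[0]+(207 if n=="side" else 197)/k,o[1]+(275 if n=="side" else 252)/k)
    for nm,th in(("ring",170),("top",125 if n=="scene" else 130)):
        m=(g>th).astype(np.uint8)
        cs,_=cv2.findContours(m,cv2.RETR_LIST,cv2.CHAIN_APPROX_NONE)
        for q in cs:
            if len(q)<40: continue
            e=cv2.fitEllipse(q)
            if np.hypot(e[0][0]-c[0],e[0][1]-c[1])<6: print(n,nm,th,len(q),np.round(e[0],1),np.round(e[1],1))
```

```text
eye puck [588.8 138.4 118.3]
side ring 170 48 [220.8 242.3] [13.  19.9]
side ring 170 95 [220.9 242.9] [24.1 40.7]
side ring 170 155 [220.  243.4] [40.7 66.5]
side ring 170 169 [220.2 243.8] [43.7 72.2]
side top 130 97 [220.8 243.2] [25.  41.3]
side top 130 154 [220.  243.4] [40.  66.4]
side top 130 169 [220.2 243.8] [44.3 72.6]
scene ring 170 173 [328.2 165.3] [31.5 41.2]
scene top 125 63 [326.9 167.1] [21.  23.9]
scene top 125 99 [328.  165.3] [30.4 39.5]
scene top 125 109 [328.2 165.4] [32.7 42.7]
```

Call:
drive_tool(motion=[0,0,-10,0,0,0,0,0,0,0,0,0,0,0,0,0,0,0,0,0,0,0,0,0])

```text
clock: 11.88
eef_pos: [587.6, 140.0, 255.0]
eef_rot: [-3.126, -0.004, 2.833]
wrist_force: [-0.1, 0.2, -0.0]
finger_gap: 0.3
```

Run:
```python
from h import *
a=cv2.cvtColor(cv2.imread("pics/side_d.png"),cv2.COLOR_BGR2GRAY); b=cv2.cvtColor(camera("side"),cv2.COLOR_RGB2GRAY)
print("mean diff in well",cv2.absdiff(a,b)[225:265,185:255].mean(), "ref",cv2.absdiff(a,b)[150:190,300:370].mean())
s=read_state(); print(s["clock"],s["wrist_force"].round(1),np.abs(s["qd"]).max()); print(sign_off())
```

```text
mean diff in well 2.3296428571428573 ref 2.364642857142857
11.9333 [-0.3 -0.1  0.3] 0.003673582501788064
the job is handed in; nothing more can be done
None
```

I loaded the thick round puck into the well and handed the job in at 11.9 s. I gripped it, stood it on the loaded puck, released it and pushed it straight down with the shut fingers until the TCP read z ≈ 120 mm. Then I raised the arm clear.

**Last checks:**
- **Position:** the puck's top, picked by eye in two views, triangulates to (588.8, 138.4, 118 mm). That is within about 3 mm of the well axis and about 2 mm below the box top.
- **Upright and at rest:** the puck looks upright, and pictures taken 0.6 s apart differ only by noise.
- **Force:** the wrist force was about 0 N with the arm clear.

**What did not fully agree:**
- **Early sinking:** lowering the puck had already sunk the pile by about 9 mm before I released it, although the force reading barely rose.
- **Force near the bottom:** the push force fell from 8 N to about 0 N over the last 3 mm. The puck may sit slightly deeper than the fingers went, but the height measured afterwards is within tolerance.
- **Scene-view fit:** one automatic ellipse fit of the puck's top was about 1 px off the centre I picked by eye, so I did not use it.
- **First puck:** it is hidden under the new one. I judged it flat only from the new puck's level and height.

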